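Swap the coin cassette of a laundry pay unit

ROBOT

A 6-joint arm with a two-finger parallel gripper is mounted at the origin on the work surface. World frame = base frame: x ahead of the robot, y to its left, z up, the work surface at z = 0. Lengths are in m, angles in rad, forces in N, time in s.
With the tool pointing down it reaches from about 0.35 to 0.95 m from the base axis. Payload 17.4 kg.
Tool frame: the origin (TCP) lies at the very end of the fingers, on their centre line; the grasp point (between the pads) lies 19 mm behind it (bot.grip_point_offset is the z of the grasp point in the tool frame, in m); z points along the fingers, y is the line along which they close (so a half turn about z gives the same grasp; the last joint's range is limited). The gripper opens to 93 mm and grips with 3 to 60 N. Pads are 15 mm wide; open, the fingers measure 128 mm over their backs; the gripper's body (75 mm by 188 mm) begins 65 mm behind the grasp point.
Start: joints at [1.104, 0.116, 1.442, -0, 1.584, -0.038], TCP at [0.281, 0.614, 0.192] pointing down, gripper open.
Joint ranges: [-2.83, 2.83], [-0.83, 2.19], [0.07, 2.5], [-1.14, 4.28], [0.01, 3], [-2.97, 2.97]. Speed limits (rad/s): [1.89, 1.89, 2.22, 3.14, 3.14, 3.14].

INTERFACE

Orientations are given as [roll, pitch, yaw] about the fixed x, y, z axes, in that order (R = Rz(yaw) Ry(pitch) Rx(roll)).
In Python, from workcell import bot, optics gives the robot as it stands. The module is installed in compiled form; this text tells all that it offers.
- The arm moves only by the tool carry_out, never from a script. Its argument "increments" is one flat list of numbers, 7 for each row, row after row: the shift along the tool's x, y, z as a fraction of full scale, then the turn, a rotation vector about the tool's x, y, z as a fraction of full scale, then the closure, from 0 (fully open) to 1 (shut). A call has 1 to 12 rows; each row shifts and turns the commanded pose from where the row before left it, along the tool's axes as they then stand; what a row does not reach is not made up. Full scale, the value 1, is 0.03 m for a shift and 0.08 rad for a turn. A row lasts 1/10 s, in which the tool goes at most 50 mm and 8.59 degrees, less where a joint would pass 70% of its speed; a pose out of reach is approached as far as the arm can. A call with a number of a shift or a turn outside -1 to 1 is refused whole. A call with a gripper value outside its range is refused whole. The fingers move at their own pace and stop on an object; "squeeze" is the grip in N (left out, the last holds). Time passes only in rows, so rows that do not move let the fingers close. It gives the time, the measured TCP pose, the force, the opening and the grip force at its end, in the units of the state.
- bot.read_state(): the state, without advancing time (a new reading comes with each control period).
- optics.grab_frame(name): name is "scene" or "top"; returns the picture (400x640x3 uint8, red, green, blue); there is no depth.
- optics.camera_model(name): a dict with "fx", "fy", "cx", "cy" (pixels), "R" (3x3) and "t" (3): a world point X has camera coordinates R X + t. Camera axes: x right, y down, z forward; pixel columns grow to the right and rows downward; lengths in m; the calibration is good to about 2 mm. A picture is of the moment at which its call begins. camera_model takes no time and is no camera call.
- bot.sign_off(): hands the job in; it is judged then, once.
Trained networks look in the newest picture that a camera, given by its name, has taken for a name from the list of things; names that differ only in an ending like _2 or _b are one class to them, and where a whole thing is asked for, a point or a joint stands for the part that bears it (a point fixed in the world has none). Each returns a list of dicts, best first, with "confidence" (0 to 1); they miss things now and then, are a little off and sometimes report something else, mostly with a low value. They report only what shows in the picture. A call takes as long as a camera call. They do not tell look-alikes from the thing itself.
- optics.recognise(camera, thing): "extent" ([left, top, width, height] in pixels, round what is visible of it).
- optics.silhouettes(camera, thing): "mask" (400x640 bool, what is visible of it) and "extent" ([left, top, width, height] in pixels, round what is visible of it).
- optics.pinpoint(camera, thing): "location" ([column, row] in pixels: a listed point, or the origin of a listed thing).
The state is a dict: "time": time; "q": joint angles; "qd": joint speeds; "tau": joint torques, N m; "ee_pos": TCP position; "orientation": TCP orientation; "force": force on the tool from outside, world axes, zero at the start; "ft_torque": the same for the moment, N m; "width": finger opening in m; "gripper_force": force on a finger pad.
Only numpy, scipy, OpenCV 4.12 (cv2) and the standard library are available. Lean on these libraries where they do the work, as an engineer would, in place of code of your own. Each camera call takes 0.05 s, during which the arm holds its last target. There are 200 camera calls.

TASK

Change the coin cassette in the pay unit: push the full one (orange cap) in until it springs out, draw it out of the bay and set it down gently, standing upright, in the blue collection tray. Then take the fresh cassette (green cap) from its steel holder, slide it into the bay and press it until it clicks and stays fully home with only its cap standing out. Let go of everything and leave the other things on the counter where they are.

Things in the scene. Friction and masses are not known exactly. Their poses are not given: they have to be found in the camera images.
- bay: Slanted aluminium throat of the pay unit. Origin: centre of its mouth, in the flat face (66.5 by 79 mm), 135 mm above the table. +z points straight out along the bay's axis, 30 degrees from vertical, open to the front. Inside it is 38.5 (x) by 51 mm (y), straight, 125 mm deep; the top 12 mm flare out (yellow lips, 5 mm each side) as a lead-in.
- unit: Grey pay unit, fixed. Origin: on the table below the mouth's centre; -x is its front, z up. Foot 150 mm wide (y), x from -45 to 160 mm. Behind the bay a column 120 mm wide, x from 80 mm; a reader head overhangs from it at x 15 to 150 mm, z 257 to 307 mm, so a vertical tool has no room over the bay: come along the bay's axis.
- carriage (a joint): Sprung plate deep in the bay, under the cassette (not hooked), m along bay z. 0 = latched, cassette body flush with the face. Push-push latch: pressed 6 mm or more below 0 (stop at -0.011) and let go, it springs out to 0.032, body 32 mm out of the face; pressed that deep again and let go, it latches at 0. Damped: press and let go at 50 mm/s or less, with 8 to 16 N.
- full: The full coin cassette, a black box 34 (x) by 46 (y) by 95 mm (z) with an orange band near the top and an orange push cap on top: a blunt cone 11 mm high, 34 mm across below, 18 mm across on top. About 0.34 kg. Origin: centre of its underside, +z towards the cap. It starts latched in the bay, aligned with it (underside at bay z = -95 mm).
- fresh: The fresh (empty) coin cassette: same shape and size as the full one, but green band and cap, about 0.2 kg. Origin: centre of its underside, +z towards the cap. It starts upright in the steel holder, underside 5 mm above the table.
- tray: Blue open collection tray, fixed, 130 (x) by 150 (y) by 30 mm, walls 4 mm, floor 4 mm thick. Origin: centre of its underside, on the table.
- holder: Fixed steel holder on a flat foot of 85 by 95 mm: an open socket 52 (x) by 64 (y) by 28 mm, walls and floor 5 mm, in which the fresh cassette stands loosely. Origin: centre of its underside.
- detergent: Bystander, to be left alone: blue detergent bottle, 84 mm across, 210 mm tall. Origin: on its axis at the table.
- softener: Bystander, to be left alone: white jar with red cap, 60 mm across, 130 mm tall. Origin: on its axis at the table.
- mug: Bystander, to be left alone: white mug, 80 mm across, 90 mm tall, handle to its +y. Origin: on its axis at the table.
- coin_tube: Bystander, to be left alone: copper-coloured upright coin roll, 28 mm across, 65 mm tall. Origin: on its axis at the table.
- brush: Bystander, to be left alone: brush lying along its x, handle to -x. Origin: underside of the tool, middle of its length roughly.
- token_bowl: Bystander, to be left alone: blue bowl, 100 mm across, 40 mm tall. Origin: on its axis at the table.
- spot_spray: Bystander, to be left alone: yellow bottle with black cap, 54 mm across, 150 mm tall. Origin: on its axis at the table.
There are look-alikes about, which are no part of the job. Leave any purple look-alike of the fresh alone.

How it is judged:
By the outcome, as a careful person would: the job done as asked, in the order asked, and still so for the second after the job is handed in, with the robot touching nothing.
It also fails if it takes over 72 s, if anything falls off the work surface, if the arm or the gripper's body presses on something with over 40 N, if the wrist force passes 120 N, or if a joint passes its speed limit or range.

## Working session

There is one attempt and no reset: what is moved stays moved. The work goes in short steps, Python scripts to look and compute and a tool call to move; the robot and the scene stay as the last step left them, time stands still between calls to the robot, and variables do not carry over. Pictures are saved under pics/ and viewed, at most 10 in all, crops included, and the job is handed in when it is done.

Besides the shell and the picture viewer there is one more tool, called after "Emit:" in YAML: its name, and indented under it one key for each argument. carry_out: Moves the arm, as the interface text tells. Its arguments: {"type":"object","properties":{"increments":{"type":"array","items":{"type":"number"}},"squeeze":{"type":"number"}},"required":["increments"]}

```bash
mkdir -p pics
cat > h.py <<'E'
import numpy as np,cv2
from workcell import bot,optics
from scipy.spatial.transform import Rotation as Ro
def cam(n):
    m=optics.camera_model(n);return m,np.array(m['R']),np.array(m['t'])
def ray(n,uv):
    m,R,t=cam(n);d=R.T@np.array([(uv[0]-m['cx'])/m['fx'],(uv[1]-m['cy'])/m['fy'],1]);return -R.T@t,d
def atz(n,uv,z):
    o,d=ray(n,uv);return o+d*(z-o[2])/d[2]
def proj(n,X):
    m,R,t=cam(n);c=R@np.array(X)+t;return np.array([m['fx']*c[0]/c[2]+m['cx'],m['fy']*c[1]/c[2]+m['cy']])
def tri(a,b):
    (o1,d1),(o2,d2)=ray('scene',a),ray('top',b)
    s=np.linalg.lstsq(np.c_[d1,-d2],o2-o1,rcond=None)[0]
    p,q=o1+s[0]*d1,o2+s[1]*d2;return (p+q)/2,np.linalg.norm(p-q)
def save(n,f):
    im=optics.grab_frame(n);cv2.imwrite('pics/'+f,im[:,:,::-1]);return im
E
python3 - <<'E'
from h import *
for n in('scene','top'):
    save(n,n+'0.png');m,R,t=cam(n);print(n,m['fx'],(-R.T@t).round(3))
    for th in('bay','unit','full','fresh','tray','holder'):
        print(th,[(np.round(r['location'],1).tolist(),round(r['confidence'],2)) for r in optics.pinpoint(n,th)][:4])
print(bot.read_state())
E
```

```text
scene 416.89493806290227 [1.087 0.4   0.786]
bay [([406.5, 209.5], 0.7), ([387.1, 211.8], 0.67)]
unit [([399.2, 250.8], 0.66), ([407.3, 211.8], 0.54)]
full []
fresh [([308.2, 210.1], 0.82), ([339.6, 188.1], 0.67)]
tray [([264.8, 173.9], 0.83)]
holder [([304.3, 214.7], 0.84)]
top 364.67681792566714 [ 0.379 -0.     0.994]
bay [([245.8, 218.2], 0.84)]
unit [([257.5, 225.5], 0.57)]
full [([238.8, 216.5], 0.59)]
fresh [([348.2, 262.1], 0.68), ([350.3, 206.3], 0.57), ([245.6, 221.7], 0.36), ([397.7, 270.8], 0.36)]
tray [([420.4, 230.2], 0.84)]
holder [([347.9, 211.5], 0.81), ([256.2, 225.3], 0.24)]
{'time': 0.7, 'q': array([ 1.10418953e+00,  1.15994554e-01,  1.44161111e+00, -2.36119523e-05,
        1.58397293e+00, -3.78086877e-02]), 'qd': array([ 0.00168732,  0.00033175,  0.00010977, -0.00015915, -0.00166468,
       -0.00086951]), 'tau': array([-1.14068993e-03, -7.20853329e+01, -6.22639775e+01,  7.79913389e-02,
        1.85527315e-02,  4.22693211e-05]), 'ee_pos': array([0.28067478, 0.61388838, 0.19194291]), 'orientation': array([3.14157950e+00, 2.41244071e-05, 2.71279424e+00]), 'force': array([ 0.77182321, -1.17835557,  0.19829504]), 'ft_torque': array([ 0.0149457 ,  0.00670067, -0.01819476]), 'gripper_force': 0.0, 'width': 0.09299473796462207}
```

View pics/scene0.png

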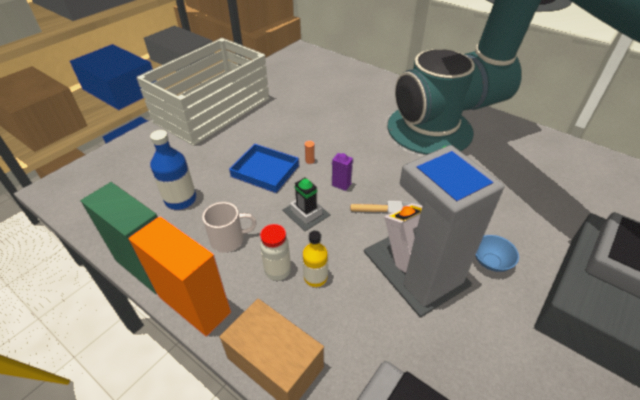

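View pics/top0.png

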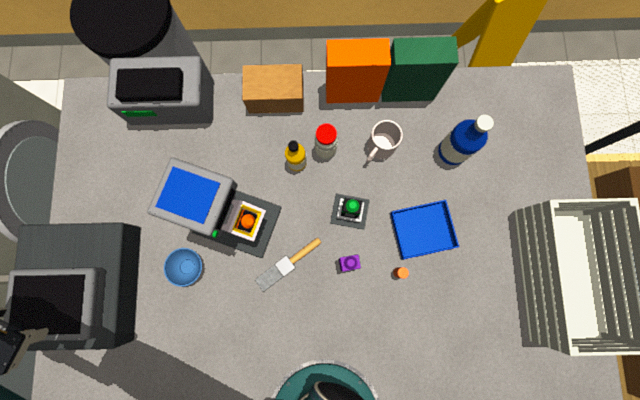

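The scene view shows the bay with its orange cap at (407,211), the green-capped cassette in its holder at (306,190), a purple look-alike at (342,170) and the tray at (265,167). In the top view they are at the bay (247,221), green (351,207), purple (349,263) and tray (424,229). Candidates for "fresh" are green top(351,207) and purple top(349,263), so I choose green. Next I measure by colour and check with a crop.

```bash
cat > m.py <<'E'
from h import *
def blob(im,lo,hi,box):
    x0,y0,x1,y1=box;hsv=cv2.cvtColor(im,cv2.COLOR_RGB2HSV)
    m=np.zeros(im.shape[:2],np.uint8);m[y0:y1,x0:x1]=cv2.inRange(hsv,lo,hi)[y0:y1,x0:x1]
    n,l,s,c=cv2.connectedComponentsWithStats(m);k=1+np.argmax(s[1:,4])
    mm=(l==k).astype(np.uint8);p=np.argwhere(mm)[:,::-1].astype(np.float32)
    return c[k],s[k],cv2.minAreaRect(p),mm
E
python3 - <<'E'
from m import *
T=cv2.imread('pics/top0.png')[:,:,::-1].copy();S=cv2.imread('pics/scene0.png')[:,:,::-1].copy()
q=lambda a:np.round(a,4)
g=blob(T,(50,120,60),(75,255,255),(330,190,372,225));gs=blob(S,(50,120,60),(75,255,255),(290,170,325,205))
print('green',g[0],g[1],gs[0],gs[1],[q(atz('top',g[0],z)) for z in(.1,.11)],tri(gs[0],g[0]))
o=blob(T,(5,150,120),(16,255,255),(225,200,275,245));os_=blob(S,(5,150,120),(16,255,255),(385,195,425,225))
print('orange',o[0],o[1],os_[0],os_[1],tri(os_[0],o[0]))
y=blob(T,(18,120,120),(32,255,255),(220,190,275,250));print('yellow',y[2],y[1])
print('lips',[q(atz('top',c,.135)) for c in cv2.boxPoints(y[2])])
for nm,box,z in(('tray',(380,190,470,270),.03),('head',(140,150,245,240),.307)):
    b=blob(T,(100,100,60),(125,255,255),box);c=[atz('top',p,z)[:2] for p in cv2.boxPoints(b[2])]
    c=np.array(c);e=np.diff(np.r_[c,c[:1]],axis=0);print(nm,q(c),'mid',q(c.mean(0)),'len',q(np.linalg.norm(e,axis=1)),'yaw',q(np.degrees(np.arctan2(e[:,1],e[:,0]))))
big=lambda im,x0,y0,w,h:cv2.resize(im[y0:y0+h,x0:x0+w],None,fx=4,fy=4,interpolation=cv2.INTER_CUBIC)
a=big(T,190,170,100,100);b=big(S,360,180,100,100);c=big(T,320,190,60,50);d=big(S,280,160,60,50)
out=np.zeros((600,800,3),np.uint8);out[:400,:400]=a;out[:400,400:]=b;out[400:,:240]=c;out[400:,400:640]=d
cv2.imwrite('pics/crop1.png',out[:,:,::-1])
E
```

```text
green [352.02580645 205.52258065] [345 199  15  14 155] [304.96059113 187.69950739] [296 179  20  20 203] [array([ 0.5268, -0.081 ,  0.1   ]), array([ 0.5252, -0.0801,  0.11  ])] (array([ 0.52851417, -0.08154469,  0.08753625]), np.float64(0.0013982081427111352))
orange [245.70050761 220.23350254] [236 209  19  20 197] [406.71287129 210.89108911] [399 206  16  10 101] (array([0.49176139, 0.17367748, 0.13901144]), np.float64(0.0033287998216427707))
yellow ((246.576416015625, 220.44638061523438), (21.280773162841797, 27.33880615234375), 21.250505447387695) [232 204  29  33 220]
lips [array([0.4706, 0.209 , 0.135 ]), array([0.5313, 0.1863, 0.135 ]), array([0.5115, 0.1386, 0.135 ]), array([0.4513, 0.1617, 0.135 ])]
tray [[ 0.5209 -0.1867]
 [ 0.5517 -0.346 ]
 [ 0.4215 -0.3627]
 [ 0.392  -0.207 ]] mid [ 0.4715 -0.2756] len [0.1622 0.1312 0.1585 0.1305] yaw [ -79.0602 -172.6617  100.7398    8.9453]
head [[0.5002 0.3156]
 [0.5828 0.2892]
 [0.5436 0.1922]
 [0.4625 0.2202]] mid [0.5223 0.2543] len [0.0868 0.1046 0.0858 0.1025] yaw [ -17.7406 -112.005   160.92     68.4773]
```

View pics/crop1.png

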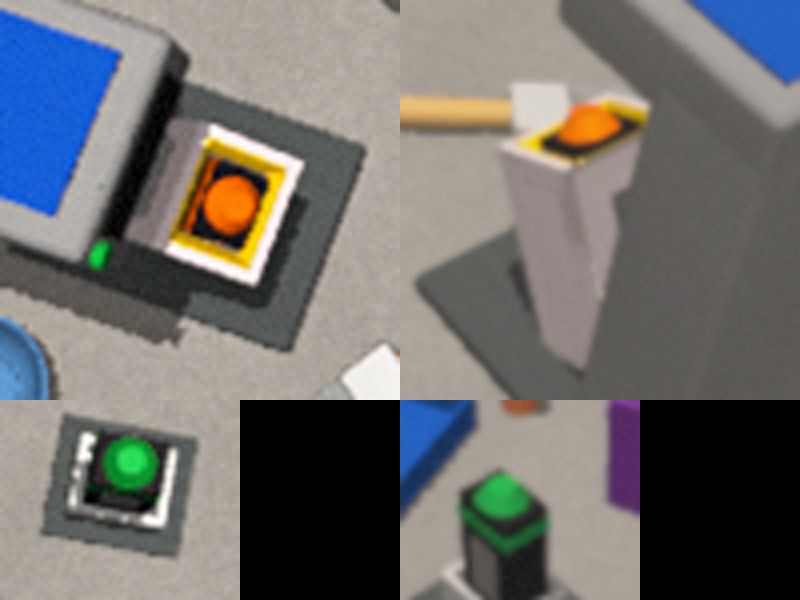

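The crop confirms the choice: the orange cap sits in the yellow-lipped bay, and the green band and cap are in the steel holder. Next I fit unit, holder and tray poses from the corner pixels.

```bash
cat > fit.py <<'E'
from m import *
from scipy.optimize import least_squares
def fit(obs,x0):
    f=lambda v:np.concatenate([proj(n,np.r_[v[:2],0]+Ro.from_euler('z',v[2]).apply(P))-uv for n,uv,P in obs])
    r=least_squares(f,x0,loss='soft_l1');return r.x,r.fun.reshape(-1,2)
T=lambda u,v:np.array([190+u/4-.4,170+v/4-.4]);S=lambda u,v:np.array([360+(u-400)/4-.4,180+v/4-.4])
H=lambda u,v:np.array([320+u/4-.4,190+(v-400)/4-.4])
c,s=np.cos(np.pi/6),.5
F=lambda a,b,z=0:np.array([a*c-z*s,b,.135+a*s+z*c])
x,y=.03325,.0395
obs=[('top',T(362,150),np.array([-.045,-.075,.005])),('top',T(290,350),np.array([-.045,.075,.005])),
('scene',S(418,283),np.array([-.045,-.075,.005])),
('top',T(213,125),F(x,-y)),('top',T(303,160),F(-x,-y)),('top',T(257,285),F(-x,y)),('top',T(168,245),F(x,y)),
('scene',S(500,148),F(-x,-y)),('scene',S(648,100),F(x,y)),('scene',S(572,165),F(x,-y))]
v,e=fit(obs,[.49,.17,1.22]);print('unit',v.round(4),np.degrees(v[2]),'\n',e.round(1).tolist())
print('cap top pred',proj('top',np.r_[v[:2],0]+Ro.from_euler('z',v[2]).apply(F(0,0,.008))),proj('scene',np.r_[v[:2],0]+Ro.from_euler('z',v[2]).apply(F(0,0,.006))),'obs 245.7 220.2, 406.7 210.9')
p=np.array([atz('top',H(*a),.004)[:2] for a in((65,415),(197,437),(180,557),(42,535))])
print('holder',p.mean(0).round(4),[(np.linalg.norm(d).round(4),np.degrees(np.arctan2(d[1],d[0])).round(1)) for d in np.diff(np.r_[p,p[:1]],axis=0)])
E
python3 fit.py
```

```text
unit [0.4901 0.1719 1.2288] 70.40302487858166 
 [[1.4, -1.1], [1.0, 1.2], [-1.9, -0.4], [-2.5, -0.6], [0.1, 0.4], [0.5, 0.1], [-3.1, 1.3], [-1.3, -0.9], [9.6, 2.3], [0.1, 1.2]]
cap top pred [248.43585651 220.97257796] [406.30766355 208.8560719 ] obs 245.7 220.2, 406.7 210.9
holder [ 0.5276 -0.0831] [(np.float64(0.0922), np.float64(-101.0)), (np.float64(0.0841), np.float64(169.5)), (np.float64(0.0949), np.float64(79.6)), (np.float64(0.0851), np.float64(-12.4))]
```

```bash
python3 - <<'E'
import re
s=open('fit.py').read()
s=s.replace("('top',T(213,125),F(x,-y)),","").replace(",('top',T(168,245),F(x,y))","").replace("('scene',S(648,100),F(x,y)),","")
s=s.replace("v,e=fit","obs+=[('top',T(231,207),F(0,0,.007)),('scene',S(588,126),F(0,0,.007))]\nv,e=fit")
open('fit.py','w').write(s)
E
python3 fit.py
cat >> h.py <<'E'
UX,UY,PSI=.49,.172,1.2288
def bayT(z,x=0,y=0,flip=1):
    U=Ro.from_euler('z',PSI)
    zb=U.apply([-.5,0,np.cos(np.pi/6)]);yb=U.apply([0,1,0]);xb=np.cross(yb,zb)
    p=np.array([UX,UY,.135])+xb*x+yb*y+zb*z
    ty=flip*yb;tz=-zb;return p,Ro.from_matrix(np.c_[np.cross(ty,tz),ty,tz])
def vert(p,yawy):  # tool down, tool y at world angle yawy
    ty=np.array([np.cos(yawy),np.sin(yawy),0]);tz=np.array([0,0,-1.]);return np.array(p),Ro.from_matrix(np.c_[np.cross(ty,tz),ty,tz])
def now():
    s=bot.read_state();return np.array(s['ee_pos']),Ro.from_euler('xyz',s['orientation'])
def rows(a,b,n,g):
    rv=(a[1].inv()*b[1]).as_rotvec();out=[]
    for k in range(n):
        Rk=a[1]*Ro.from_rotvec(rv*k/n);d=Rk.inv().apply((b[0]-a[0])/n)
        out.append(list(np.round(np.r_[d/.03,rv/n/.08],2)+0.)+[g])
    print('max',np.abs(np.array(out)[:,:6]).max());
    for i in range(0,n,12):print('['+','.join('%g'%v for r in out[i:i+12] for v in r)+']')
E
python3 - <<'E'
from h import *
for f in(1,-1):
    p,R=bayT(.08,0,0,f);a=now();print(p,(a[1].inv()*R).as_rotvec())
E
```

```text
unit [0.4904 0.174  1.2224] 70.03661480479427 
 [[0.8, -1.0], [-0.0, 1.1], [-1.3, -0.0], [-0.7, 0.4], [-0.5, -0.0], [-0.6, -0.5], [0.7, 1.8], [0.1, -0.5], [0.4, -2.1]]
cap top pred [247.53843628 220.84344368] [407.09319169 209.38998305] obs 245.7 220.2, 406.7 210.9
holder [ 0.5276 -0.0831] [(np.float64(0.0922), np.float64(-101.0)), (np.float64(0.0841), np.float64(169.5)), (np.float64(0.0949), np.float64(79.6)), (np.float64(0.0851), np.float64(-12.4))]
[0.47658526 0.13431652 0.20428203] [-0.43295405 -0.39687684 -1.61576754]
[0.47658526 0.13431652 0.20428203] [-0.38776873  0.42301799  1.44728397]
```

```bash
sed -i 's/^UX,UY,PSI=.*/UX,UY,PSI=.4905,.1735,1.2235/' h.py
python3 - <<'E'
from h import *
a=now();b=bayT(.12,0,0,-1);rv=(a[1].inv()*b[1]).as_rotvec()
m=(np.array([.32,.22,.42]),a[1]*Ro.from_rotvec(.65*rv));print(b[0],bayT(.06,0,0,-1)[0])
rows(a,m,20,1);rows(m,b,12,1)
E
```

```text
[0.47007859 0.11708222 0.23892305] [0.4802893  0.14529111 0.18696152]
max 0.59
[-0.33,-0.57,-0.38,-0.16,0.17,0.59,1,-0.35,-0.55,-0.39,-0.16,0.17,0.59,1,-0.37,-0.53,-0.4,-0.16,0.17,0.59,1,-0.39,-0.5,-0.42,-0.16,0.17,0.59,1,-0.41,-0.48,-0.43,-0.16,0.17,0.59,1,-0.43,-0.45,-0.44,-0.16,0.17,0.59,1,-0.44,-0.43,-0.45,-0.16,0.17,0.59,1,-0.45,-0.4,-0.46,-0.16,0.17,0.59,1,-0.47,-0.37,-0.47,-0.16,0.17,0.59,1,-0.48,-0.34,-0.48,-0.16,0.17,0.59,1,-0.48,-0.32,-0.49,-0.16,0.17,0.59,1,-0.49,-0.29,-0.51,-0.16,0.17,0.59,1]
[-0.5,-0.26,-0.52,-0.16,0.17,0.59,1,-0.5,-0.23,-0.53,-0.16,0.17,0.59,1,-0.51,-0.2,-0.53,-0.16,0.17,0.59,1,-0.51,-0.17,-0.54,-0.16,0.17,0.59,1,-0.51,-0.13,-0.55,-0.16,0.17,0.59,1,-0.5,-0.1,-0.56,-0.16,0.17,0.59,1,-0.5,-0.07,-0.57,-0.16,0.17,0.59,1,-0.49,-0.04,-0.58,-0.16,0.17,0.59,1]
max 0.53
[-0.51,0.31,0.38,-0.14,0.15,0.53,1,-0.5,0.33,0.38,-0.14,0.15,0.53,1,-0.49,0.35,0.38,-0.14,0.15,0.53,1,-0.48,0.36,0.38,-0.14,0.15,0.53,1,-0.47,0.38,0.37,-0.14,0.15,0.53,1,-0.46,0.4,0.37,-0.14,0.15,0.53,1,-0.45,0.41,0.37,-0.14,0.15,0.53,1,-0.44,0.43,0.37,-0.14,0.15,0.53,1,-0.42,0.44,0.37,-0.14,0.15,0.53,1,-0.41,0.45,0.37,-0.14,0.15,0.53,1,-0.39,0.47,0.37,-0.14,0.15,0.53,1,-0.38,0.48,0.37,-0.14,0.15,0.53,1]
```

Emit:
carry_out:
  increments: [-0.33,-0.57,-0.38,-0.16,0.17,0.59,1,-0.35,-0.55,-0.39,-0.16,0.17,0.59,1,-0.37,-0.53,-0.4,-0.16,0.17,0.59,1,-0.39,-0.5,-0.42,-0.16,0.17,0.59,1,-0.41,-0.48,-0.43,-0.16,0.17,0.59,1,-0.43,-0.45,-0.44,-0.16,0.17,0.59,1,-0.44,-0.43,-0.45,-0.16,0.17,0.59,1,-0.45,-0.4,-0.46,-0.16,0.17,0.59,1,-0.47,-0.37,-0.47,-0.16,0.17,0.59,1,-0.48,-0.34,-0.48,-0.16,0.17,0.59,1,-0.48,-0.32,-0.49,-0.16,0.17,0.59,1,-0.49,-0.29,-0.51,-0.16,0.17,0.59,1]
  squeeze: 30

```text
time: 1.9
ee_pos: [0.3037, 0.3769, 0.3292]
orientation: [3.039, -0.197, 2.152]
force: [0.3, 0.4, 0.5]
width: 0.0025
gripper_force: 0.0
```

Emit:
carry_out:
  increments: [-0.5,-0.26,-0.52,-0.16,0.17,0.59,1,-0.5,-0.23,-0.53,-0.16,0.17,0.59,1,-0.51,-0.2,-0.53,-0.16,0.17,0.59,1,-0.51,-0.17,-0.54,-0.16,0.17,0.59,1,-0.51,-0.13,-0.55,-0.16,0.17,0.59,1,-0.5,-0.1,-0.56,-0.16,0.17,0.59,1,-0.5,-0.07,-0.57,-0.16,0.17,0.59,1,-0.49,-0.04,-0.58,-0.16,0.17,0.59,1]

```text
time: 2.7
ee_pos: [0.3191, 0.2192, 0.4204]
orientation: [3.038, -0.346, 1.775]
force: [-0.1, -0.2, -0.4]
width: 0.0005
gripper_force: 0.0
```

Emit:
carry_out:
  increments: [-0.51,0.31,0.38,-0.14,0.15,0.53,1,-0.5,0.33,0.38,-0.14,0.15,0.53,1,-0.49,0.35,0.38,-0.14,0.15,0.53,1,-0.48,0.36,0.38,-0.14,0.15,0.53,1,-0.47,0.38,0.37,-0.14,0.15,0.53,1,-0.46,0.4,0.37,-0.14,0.15,0.53,1,-0.45,0.41,0.37,-0.14,0.15,0.53,1,-0.44,0.43,0.37,-0.14,0.15,0.53,1,-0.42,0.44,0.37,-0.14,0.15,0.53,1,-0.41,0.45,0.37,-0.14,0.15,0.53,1,-0.39,0.47,0.37,-0.14,0.15,0.53,1,-0.38,0.48,0.37,-0.14,0.15,0.53,1]

```text
time: 3.9
ee_pos: [0.4703, 0.1165, 0.2392]
orientation: [3.139, -0.521, 1.223]
force: [-0.3, -0.6, 0.5]
width: 0.0005
gripper_force: 0.0
```

Run:
```python
from h import *
s=bot.read_state();print(s['time'],s['q'],s['ee_pos'],s['force'],s['width'])
rows(now(),bayT(.03,0,0,-1),5,1)
a=save('top','t1.png');b=save('scene','s1.png')
big=lambda im,x0,y0:cv2.resize(im[y0:y0+110,x0:x0+100],None,fx=4,fy=4,interpolation=cv2.INTER_CUBIC)
cv2.imwrite('pics/c2.png',np.hstack([big(a,200,170),big(b,360,150)])[:,:,::-1])
```

```text
3.9 [-0.15116189 -0.47677368  1.95146656  0.50953404  1.55399389  0.21853816] [0.47025368 0.11649605 0.23917006] [-0.34652468 -0.55220516  0.46672184] 0.0004913816102260785
max 0.6
[0,0,0.6,0.01,0.01,0,1,0,0,0.6,0.01,0.01,0,1,0,0,0.6,0.01,0.01,0,1,0,0,0.6,0.01,0.01,0,1,0,0,0.6,0.01,0.01,0,1]
```

View pics/c2.png

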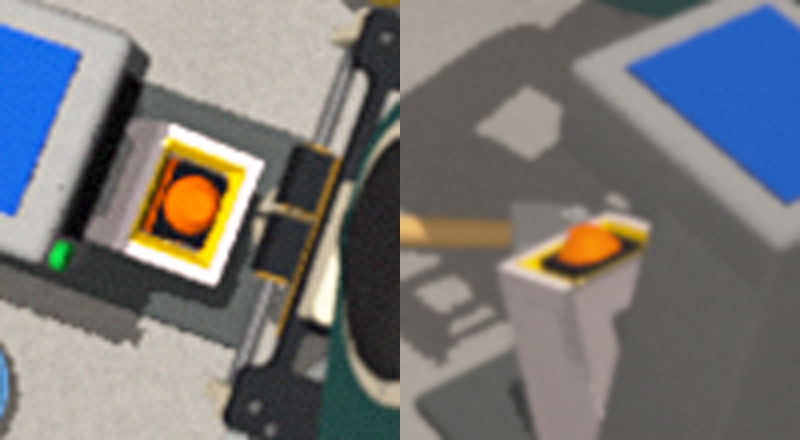

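The crop shows the closed fingers in line with the orange cap (top ≈(247,221)). Next I advance and press slowly.

Emit:
carry_out:
  increments: [0,0,0.6,0,0,0,1,0,0,0.6,0,0,0,1,0,0,0.6,0,0,0,1,0,0,0.6,0,0,0,1,0,0,0.6,0,0,0,1,0,0,0.2,0,0,0,1,0,0,0.1,0,0,0,1,0,0,0.1,0,0,0,1,0,0,0.1,0,0,0,1,0,0,0.1,0,0,0,1,0,0,0.1,0,0,0,1]

```text
time: 5.1
ee_pos: [0.489, 0.1687, 0.1434]
orientation: [3.138, -0.521, 1.225]
force: [-0.5, -0.7, 0.4]
width: 0.001
gripper_force: 0.0
```

Emit:
carry_out:
  increments: [0,0,0.1,0,0,0,1,0,0,0.1,0,0,0,1]

```text
time: 5.3
ee_pos: [0.49, 0.1716, 0.1379]
orientation: [3.139, -0.521, 1.225]
force: [-0.1, 0.0, -0.0]
width: 0.0007
gripper_force: 0.0
```

Emit:
carry_out:
  increments: [0,0,0.1,0,0,0,1,0,0,0.0,0,0,0,1]

```text
time: 5.5
ee_pos: [0.4903, 0.1731, 0.1351]
orientation: [3.139, -0.521, 1.224]
force: [0.2, -0.6, 0.2]
width: 0.0004
gripper_force: 0.0
```

Run:
```python
from h import *
a=save('top','t2.png');b=save('scene','s2.png')
print(proj('top',now()[0]),proj('scene',now()[0]))
big=lambda im,x0,y0:cv2.resize(im[y0:y0+110,x0:x0+100],None,fx=4,fy=4,interpolation=cv2.INTER_CUBIC)
cv2.imwrite('pics/c3.png',np.hstack([big(a,200,170),big(b,360,150)])[:,:,::-1])
```

```text
[246.89598102 220.64342207] [407.31255981 211.54921811]
```

View pics/c3.png

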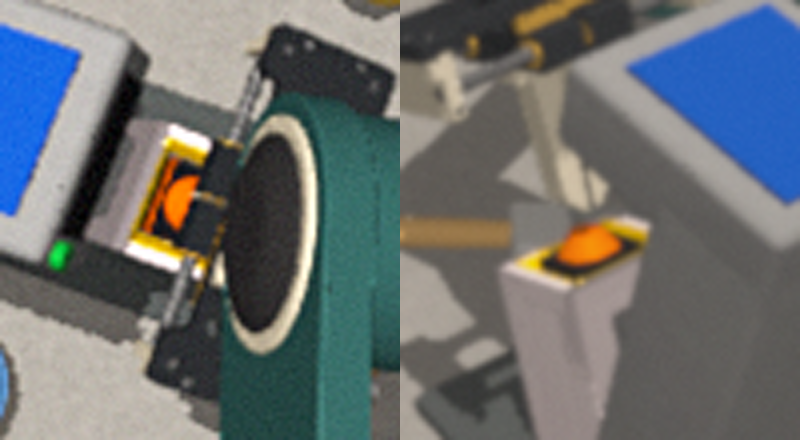

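Run:
```python
from h import *
print('c2 pred',proj('top',[.47025,.1165,.23917]),'obs 264.1 222.4')
print(tri([405.8,201.5],[248.4,218.4]))
print('cap',tri([407,210.5],[247.1,220.9]))
S=cv2.imread('pics/s2.png');T=cv2.imread('pics/t2.png')
f=lambda im,x,y:cv2.resize(im[y:y+50,x:x+50],None,fx=8,fy=8,interpolation=cv2.INTER_CUBIC)
cv2.imwrite('pics/c4.png',np.hstack([f(T,222,195),f(S,380,180)]))
```

```text
c2 pred [263.92988419 223.4661383 ] obs 264.1 222.4
(array([0.49175981, 0.16487804, 0.16227888]), np.float64(0.0014401805017478894))
cap (array([0.48968774, 0.17189312, 0.13741252]), np.float64(0.0006003865374258413))
```

View pics/c4.png

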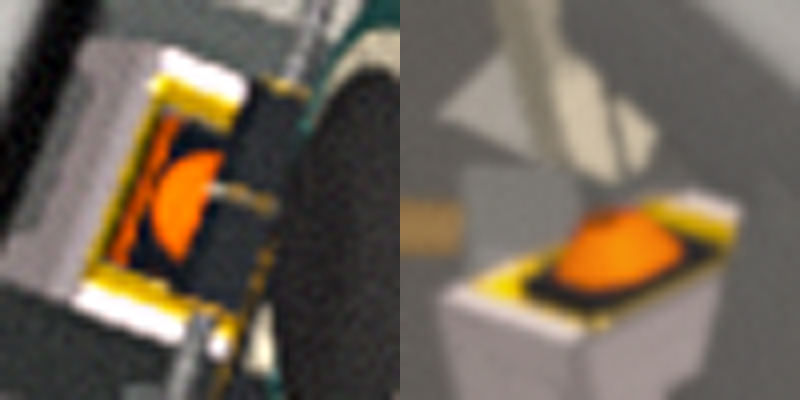

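The crop shows dark fingertips just above the cap (top (248,218), scene (405,205)) with no contact yet. So I keep advancing gently and watch the force.

Emit:
carry_out:
  increments: [0,0,0.08,0,0,0,1,0,0,0.0,0,0,0,1]

```text
time: 5.8
ee_pos: [0.4908, 0.1741, 0.1332]
orientation: [3.139, -0.521, 1.224]
force: [-0.5, 0.2, -0.7]
width: 0.0008
gripper_force: 0.0
```

Emit:
carry_out:
  increments: [0,0,0.08,0,0,0,1,0,0,0.0,0,0,0,1]

```text
time: 6.0
ee_pos: [0.4912, 0.1753, 0.1311]
orientation: [3.139, -0.521, 1.225]
force: [1.1, -0.4, 0.2]
width: 0.0005
gripper_force: 0.0
```

Emit:
carry_out:
  increments: [0,0,0.08,0,0,0,1,0,0,0.0,0,0,0,1]

```text
time: 6.2
ee_pos: [0.4916, 0.1765, 0.129]
orientation: [3.139, -0.521, 1.224]
force: [-0.0, 0.0, -0.5]
width: 0.0002
gripper_force: 0.0
```

Emit:
carry_out:
  increments: [0,0,0.1,0,0,0,1,0,0,0.0,0,0,0,1]

```text
time: 6.4
ee_pos: [0.4921, 0.1779, 0.1263]
orientation: [3.139, -0.521, 1.224]
force: [-0.1, 0.4, 0.6]
width: 0.0007
gripper_force: 0.0
```

Emit:
carry_out:
  increments: [0,0,0.1,0,0,0,1,0,0,0.0,0,0,0,1]

```text
time: 6.6
ee_pos: [0.4926, 0.1793, 0.1237]
orientation: [3.139, -0.521, 1.224]
force: [-0.7, 1.2, 0.5]
width: 0.0003
gripper_force: 0.0
```

Run:
```python
from h import *
s=bot.read_state();print(s['time'],s['force'])
a=save('top','t3.png');b=save('scene','s3.png')
T=cv2.imread('pics/t3.png');S=cv2.imread('pics/s3.png');print(proj('top',now()[0]),proj('scene',now()[0]))
f=lambda im,x,y:cv2.resize(im[y:y+50,x:x+50],None,fx=8,fy=8,interpolation=cv2.INTER_CUBIC)
cv2.imwrite('pics/c5.png',np.hstack([f(T,222,195),f(S,380,180)]))
```

```text
6.6 [-0.73534657  1.19827116  0.4612039 ]
[245.31479738 220.37986994] [408.52615869 217.07514558]
```

View pics/c5.png

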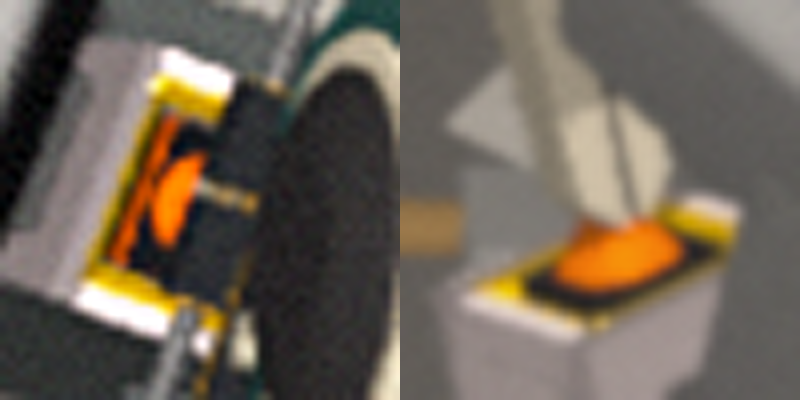

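Run:
```python
from h import *
p,R=now();print(p)
for s in([406.1,208],[408,208.5],[405,206]):
    X,e=tri(s,[246.1,217.8]);print(X.round(4),e.round(4),R.inv().apply(X-p).round(4))
```

```text
[0.4926439  0.17918386 0.12397756]
[0.4956 0.1715 0.1498] 0.0014 [ 0.0074  0.0055 -0.0255]
[0.4948 0.1734 0.149 ] 0.0026 [ 0.0084  0.0041 -0.024 ]
[0.4955 0.1694 0.1545] 0.0038 [ 0.0081  0.0061 -0.0305]
```

Emit:
carry_out:
  increments: [0,0,0.08,0,0,0,1,0,0,0.0,0,0,0,1]

```text
time: 6.9
ee_pos: [0.4933, 0.1804, 0.1221]
orientation: [3.138, -0.521, 1.225]
force: [0.7, 0.3, 1.1]
width: 0.0003
gripper_force: 0.3
```

Emit:
carry_out:
  increments: [0,-0.1,-0.05,0,0,0,1,0,0,0.1,0,0,0,1,0,0,0.05,0,0,0,1,0,0,0,0,0,0,1]

```text
time: 7.3
ee_pos: [0.4909, 0.1828, 0.1197]
orientation: [3.138, -0.521, 1.225]
force: [-2.2, -4.0, 5.9]
width: 0.0006
gripper_force: 3.9
```

Emit:
carry_out:
  increments: [0,0,0.06,0,0,0,1,0,0,0,0,0,0,1]

```text
time: 7.5
ee_pos: [0.4913, 0.1835, 0.1183]
orientation: [3.138, -0.521, 1.225]
force: [-3.4, -4.2, 6.9]
width: 0.0006
gripper_force: 4.2
```

Emit:
carry_out:
  increments: [0,0,0.06,0,0,0,1,0,0,0,0,0,0,1]

```text
time: 7.7
ee_pos: [0.4916, 0.1844, 0.1168]
orientation: [3.138, -0.521, 1.225]
force: [-3.9, -4.5, 7.0]
width: 0.0008
gripper_force: 4.4
```

Emit:
carry_out:
  increments: [0,0,0.06,0,0,0,1,0,0,0.06,0,0,0,1,0,0,0,0,0,0,1]

```text
time: 8.0
ee_pos: [0.4922, 0.1861, 0.1136]
orientation: [3.138, -0.521, 1.225]
force: [-3.4, -4.3, 7.7]
width: 0.0
gripper_force: 4.3
```

Emit:
carry_out:
  increments: [0,0,0.03,0,0,0,1,0,0,0,0,0,0,1]

```text
time: 8.2
ee_pos: [0.4924, 0.1865, 0.1129]
orientation: [3.138, -0.521, 1.225]
force: [-2.9, -3.6, 8.1]
width: 0.0006
gripper_force: 4.4
```

Emit:
carry_out:
  increments: [0,0,-0.12,0,0,0,1,0,0,-0.12,0,0,0,1,0,0,-0.12,0,0,0,1,0,0,-0.12,0,0,0,1,0,0,-0.12,0,0,0,1,0,0,-0.12,0,0,0,1,0,0,-0.12,0,0,0,1,0,0,-0.12,0,0,0,1,0,0,-0.12,0,0,0,1,0,0,-0.12,0,0,0,1,0,0,-0.12,0,0,0,1,0,0,-0.12,0,0,0,1]

```text
time: 9.4
ee_pos: [0.4847, 0.1662, 0.1499]
orientation: [3.139, -0.521, 1.224]
force: [0.3, -0.4, 1.2]
width: 0.0003
gripper_force: 0.0
```

Emit:
carry_out:
  increments: [0,0,-0.4,0,0,0,1,0,0,-0.6,0,0,0,0,0,0,-0.6,0,0,0,0,0,0,0,0,0,0,0,0,0,0,0,0,0,0]

```text
time: 9.9
ee_pos: [0.4767, 0.1437, 0.1916]
orientation: [3.138, -0.521, 1.224]
force: [-0.5, -0.1, -0.3]
width: 0.0281
gripper_force: 0.0
```

Run:
```python
from h import *
s=bot.read_state();print(s['time'],s['force'],s['ee_pos'],s['width'])
a=save('top','t4.png');b=save('scene','s4.png')
T=cv2.imread('pics/t4.png');S=cv2.imread('pics/s4.png');print(proj('top',now()[0]),proj('scene',now()[0]))
f=lambda im,x,y:cv2.resize(im[y:y+100,x:x+100],None,fx=4,fy=4,interpolation=cv2.INTER_CUBIC)
cv2.imwrite('pics/c6.png',np.hstack([f(T,210,165),f(S,350,150)]))
```

```text
9.9 [-0.47030918 -0.07559705 -0.33797157] [0.47667741 0.14369435 0.19155041] 0.02806577120120549
[254.90148771 223.55865202] [402.33223443 183.53029404]
```

View pics/c6.png

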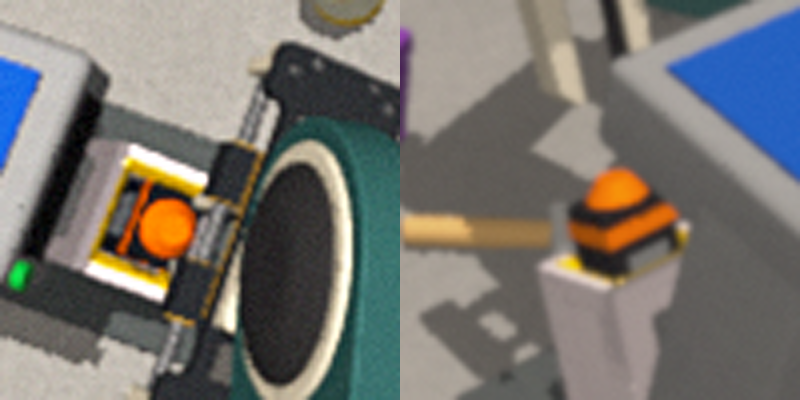

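The full cassette has sprung out: its cap is at top (251.6,221.4) and the band is visible above the lips. The true fingertips sit about 27 mm behind the reported TCP, since contact came at a reported bay z of -0.0156. I allow for that and straddle the body.

Emit:
carry_out:
  increments: [0,0,0,0,0,0,0.2,0,0,0,0,0,0,0.2,0,0,0,0,0,0,0.2,0,0,0.1,0,0,0,0.2,0,0,0.4,0,0,0,0.2,0,0,0.4,0,0,0,0.2,0,0,0.4,0,0,0,0.2,0,0,0.3,0,0,0,0.2,0,0,0.3,0,0,0,0.2,0,0,0.2,0,0,0,0.2,0,0,0.1,0,0,0,0.2]

```text
time: 11.1
ee_pos: [0.4878, 0.175, 0.1336]
orientation: [3.139, -0.521, 1.225]
force: [0.5, -0.9, -0.5]
width: 0.0744
gripper_force: 0.0
```

Emit:
carry_out:
  increments: [0,0,0.15,0,0,0,0.2,0,0,0.15,0,0,0,0.2,0,0,0.1,0,0,0,0.2,0,0,0.1,0,0,0,0.2]

```text
time: 11.5
ee_pos: [0.4905, 0.1818, 0.1211]
orientation: [3.138, -0.521, 1.225]
force: [0.3, -0.1, -0.2]
width: 0.0741
gripper_force: 0.0
```

Run:
```python
from h import *
s=bot.read_state();p,R=now();b=bayT(0,0,0,-1);print(s['time'],s['force'],p,s['width'],'in bay axes(tool)',R.inv().apply(p-b[0]))
a=save('top','t5.png');b=save('scene','s5.png')
T=cv2.imread('pics/t5.png');S=cv2.imread('pics/s5.png')
f=lambda im,x,y:cv2.resize(im[y:y+100,x:x+100],None,fx=4,fy=4,interpolation=cv2.INTER_CUBIC)
cv2.imwrite('pics/c7.png',np.hstack([f(T,210,165),f(S,350,150)]))
```

```text
11.5 [ 0.34011951 -0.0823736  -0.20041024] [0.49053933 0.18178829 0.12110638] 0.07413080363043575 in bay axes(tool) [-0.00013775 -0.0028273   0.0159285 ]
```

View pics/c7.png

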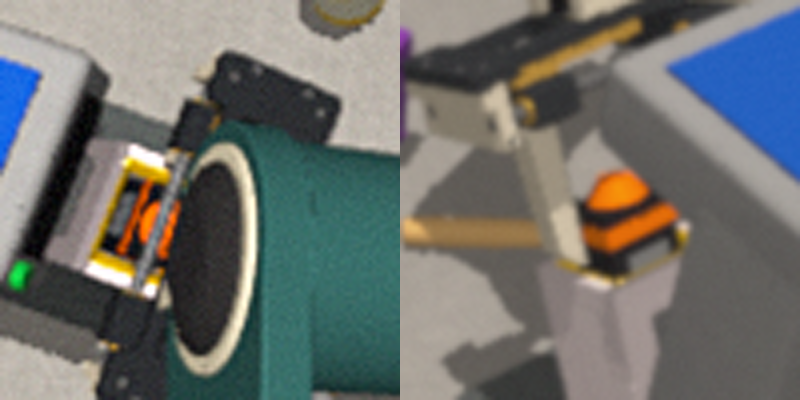

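The crop shows the near finger beside the cassette with its tip just above the face (scene crop (575,265)). Both fingers straddle evenly, so I close.

Emit:
carry_out:
  increments: [0,0,0.1,0,0,0,0.2,0,0,0,0,0,0,1,0,0,0,0,0,0,1,0,0,0,0,0,0,1,0,0,0,0,0,0,1,0,0,0,0,0,0,1,0,0,0,0,0,0,1]
  squeeze: 35

```text
time: 12.3
ee_pos: [0.4912, 0.183, 0.1189]
orientation: [3.138, -0.521, 1.225]
force: [2.2, -1.0, 2.4]
width: 0.0466
gripper_force: 34.8
```

Emit:
carry_out:
  increments: [0,0,-0.1,0,0,0,1,0,0,-0.2,0,0,0,1,0,0,-0.3,0,0,0,1,0,0,-0.3,0,0,0,1,0,0,-0.3,0,0,0,1,0,0,-0.3,0,0,0,1,0,0,-0.3,0,0,0,1,0,0,-0.3,0,0,0,1,0,0,-0.3,0,0,0,1,0,0,-0.3,0,0,0,1,0,0,-0.3,0,0,0,1,0,0,-0.2,0,0,0,1]

```text
time: 13.5
ee_pos: [0.4745, 0.1379, 0.2027]
orientation: [3.138, -0.521, 1.225]
force: [0.6, 0.1, -3.0]
width: 0.0462
gripper_force: 34.7
```

Run:
```python
from h import *
a=now();b=vert([.4715,-.2756,.26],np.radians(-80));rv=(a[1].inv()*b[1]).as_rotvec();print(np.linalg.norm(rv))
m=(np.array([.455,.05,.31]),a[1]*Ro.from_rotvec(.3*rv))
rows(a,m,9,1);rows(m,b,15,1)
```

```text
1.160398530697023
max 0.51
[-0.09,0.04,-0.51,-0.11,-0.2,0.43,1,-0.1,0.05,-0.51,-0.11,-0.2,0.43,1,-0.1,0.06,-0.5,-0.11,-0.2,0.43,1,-0.11,0.07,-0.5,-0.11,-0.2,0.43,1,-0.11,0.08,-0.5,-0.11,-0.2,0.43,1,-0.12,0.08,-0.5,-0.11,-0.2,0.43,1,-0.12,0.09,-0.5,-0.11,-0.2,0.43,1,-0.13,0.1,-0.49,-0.11,-0.2,0.43,1,-0.13,0.11,-0.49,-0.11,-0.2,0.43,1]
max 0.72
[-0.54,0.48,-0.12,-0.16,-0.28,0.6,1,-0.52,0.5,-0.1,-0.16,-0.28,0.6,1,-0.5,0.53,-0.08,-0.16,-0.28,0.6,1,-0.47,0.55,-0.07,-0.16,-0.28,0.6,1,-0.45,0.58,-0.05,-0.16,-0.28,0.6,1,-0.42,0.6,-0.03,-0.16,-0.28,0.6,1,-0.39,0.62,-0.02,-0.16,-0.28,0.6,1,-0.36,0.64,0,-0.16,-0.28,0.6,1,-0.33,0.65,0.02,-0.16,-0.28,0.6,1,-0.3,0.67,0.03,-0.16,-0.28,0.6,1,-0.27,0.68,0.05,-0.16,-0.28,0.6,1,-0.23,0.69,0.06,-0.16,-0.28,0.6,1]
[-0.2,0.7,0.07,-0.16,-0.28,0.6,1,-0.16,0.71,0.09,-0.16,-0.28,0.6,1,-0.13,0.72,0.1,-0.16,-0.28,0.6,1]
```

Emit:
carry_out:
  increments: [-0.09,0.04,-0.51,-0.11,-0.2,0.43,1,-0.1,0.05,-0.51,-0.11,-0.2,0.43,1,-0.1,0.06,-0.5,-0.11,-0.2,0.43,1,-0.11,0.07,-0.5,-0.11,-0.2,0.43,1,-0.11,0.08,-0.5,-0.11,-0.2,0.43,1,-0.12,0.08,-0.5,-0.11,-0.2,0.43,1,-0.12,0.09,-0.5,-0.11,-0.2,0.43,1,-0.13,0.1,-0.49,-0.11,-0.2,0.43,1,-0.13,0.11,-0.49,-0.11,-0.2,0.43,1]

```text
time: 14.4
ee_pos: [0.4545, 0.0501, 0.3098]
orientation: [-3.078, -0.365, 0.885]
force: [0.5, -0.2, -4.3]
width: 0.0463
gripper_force: 34.7
```

Emit:
carry_out:
  increments: [-0.54,0.48,-0.12,-0.16,-0.28,0.6,1,-0.52,0.5,-0.1,-0.16,-0.28,0.6,1,-0.5,0.53,-0.08,-0.16,-0.28,0.6,1,-0.47,0.55,-0.07,-0.16,-0.28,0.6,1,-0.45,0.58,-0.05,-0.16,-0.28,0.6,1,-0.42,0.6,-0.03,-0.16,-0.28,0.6,1,-0.39,0.62,-0.02,-0.16,-0.28,0.6,1,-0.36,0.64,0,-0.16,-0.28,0.6,1,-0.33,0.65,0.02,-0.16,-0.28,0.6,1,-0.3,0.67,0.03,-0.16,-0.28,0.6,1,-0.27,0.68,0.05,-0.16,-0.28,0.6,1,-0.23,0.69,0.06,-0.16,-0.28,0.6,1]

```text
time: 15.6
ee_pos: [0.4675, -0.2116, 0.2695]
orientation: [-3.112, -0.06, 0.309]
force: [-0.1, -1.0, -3.3]
width: 0.046
gripper_force: 34.7
```

Emit:
carry_out:
  increments: [-0.2,0.7,0.07,-0.16,-0.28,0.6,1,-0.16,0.71,0.09,-0.16,-0.28,0.6,1,-0.13,0.72,0.1,-0.16,-0.28,0.6,1]

```text
time: 15.9
ee_pos: [0.4705, -0.2768, 0.2598]
orientation: [3.137, 0.009, 0.166]
force: [-0.3, -0.2, -3.9]
width: 0.0461
gripper_force: 34.7
```

Run:
```python
from h import *
s=bot.read_state();print(s['time'],s['force'],s['ee_pos'],s['orientation'],s['width'],s['q'])
rows(now(),vert([.4715,-.2756,.075],np.radians(-80)),12,1)
a=save('top','t6.png');b=save('scene','s6.png')
for n in('scene','top'):print([(np.round(r['extent']).tolist(),round(r['confidence'],2)) for r in optics.recognise(n,'full')])
f=lambda im,x,y:cv2.resize(im[y:y+130,x:x+130],None,fx=3,fy=3,interpolation=cv2.INTER_CUBIC)
cv2.imwrite('pics/c8.png',np.hstack([f(a,360,150),f(b,200,60)])[:,:,::-1])
```

```text
15.9 [-0.2938049  -0.23816914 -3.94203367] [ 0.47045624 -0.27684378  0.25982862] [3.13681501 0.00901605 0.16649762] 0.046104331911675435 [-0.57282555 -0.17286934  1.61570961 -0.00968873  1.70218936  0.83019874]
max 0.51
[0.01,-0.01,0.51,0,0.01,-0.01,1,0.01,-0.01,0.51,0,0.01,-0.01,1,0.01,0,0.51,0,0.01,-0.01,1,0.01,0,0.51,0,0.01,-0.01,1,0.01,0,0.51,0,0.01,-0.01,1,0.01,0,0.51,0,0.01,-0.01,1,0.01,0,0.51,0,0.01,-0.01,1,0.01,0,0.51,0,0.01,-0.01,1,0,0,0.51,0,0.01,-0.01,1,0,0,0.51,0,0.01,-0.01,1,0,0,0.51,0,0.01,-0.01,1,0,0,0.51,0,0.01,-0.01,1]
[([244.0, 66.0, 25.0, 45.0], 0.57)]
[([394.0, 270.0, 14.0, 7.0], 0.46)]
```

View pics/c8.png

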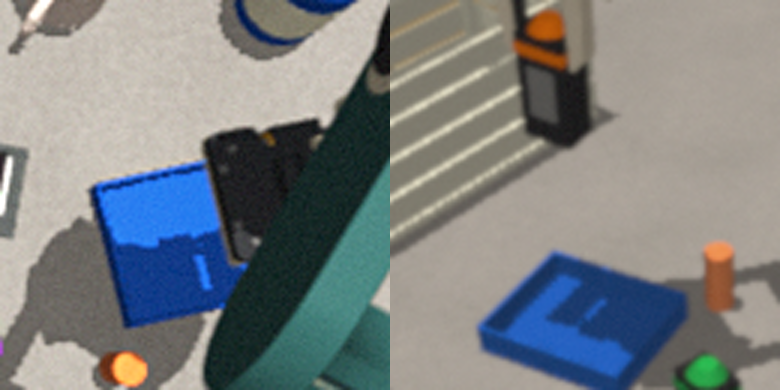

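The crop shows the full cassette hanging upright, bottom at scene ≈(257,104), above the tray at scene (265,167). That was the last picture I may view, so from here I rely on numbers.

Emit:
carry_out:
  increments: [0.01,-0.01,0.51,0,0.01,-0.01,1,0.01,-0.01,0.51,0,0.01,-0.01,1,0.01,0,0.51,0,0.01,-0.01,1,0.01,0,0.51,0,0.01,-0.01,1,0.01,0,0.51,0,0.01,-0.01,1,0.01,0,0.51,0,0.01,-0.01,1,0.01,0,0.51,0,0.01,-0.01,1,0.01,0,0.51,0,0.01,-0.01,1,0,0,0.51,0,0.01,-0.01,1,0,0,0.51,0,0.01,-0.01,1,0,0,0.4,0,0.01,-0.01,1,0,0,0.2,0,0.01,-0.01,1]

```text
time: 17.3
ee_pos: [0.4718, -0.2746, 0.0876]
orientation: [3.139, -0.001, 0.18]
force: [1.2, 0.2, -3.6]
width: 0.0462
gripper_force: 34.7
```

Run:
```python
from h import *
s=bot.read_state();p=s['ee_pos'];print(s['time'],s['force'],p,s['orientation'])
print('s6 pred bottom',proj('scene',[.4705,-.2768,.2154]),'obs ~256.5,104')
b=optics.grab_frame('scene');cv2.imwrite('pics/s7.png',b[:,:,::-1])
from m import blob
o=blob(b,(5,150,120),(16,255,255),(225,90,300,190));print('orange cap+band',o[1],'pred top of cap',proj('scene',p+[0,0,.106-.0444]),'band',proj('scene',p+[0,0,.08-.0444]))
print([(np.round(r['extent']).tolist(),round(r['confidence'],2)) for r in optics.recognise('scene','full')])
```

```text
17.3 [ 1.15197292  0.15912165 -3.62923348] [ 0.4718456  -0.27456315  0.08759012] [ 3.13880407e+00 -1.36650308e-03  1.80068674e-01]
s6 pred bottom [256.98568588 104.56558512] obs ~256.5,104
orange cap+band [256 126  10   9  75] pred top of cap [260.08554132 127.23719338] band [261.12733497 135.4091505 ]
[([252.0, 126.0, 23.0, 39.0], 0.95)]
```

Emit:
carry_out:
  increments: [0,0,0.3,0,0,0,1,0,0,0.3,0,0,0,1,0,0,0.3,0,0,0,1,0,0,0.15,0,0,0,1,0,0,0.06,0,0,0,1,0,0,0.04,0,0,0,1,0,0,0,0,0,0,1]

```text
time: 18.1
ee_pos: [0.4724, -0.2749, 0.0548]
orientation: [3.138, -0.002, 0.18]
force: [-0.5, 0.0, -3.9]
width: 0.0462
gripper_force: 34.7
```

Emit:
carry_out:
  increments: [0,0,0.04,0,0,0,1,0,0,0.02,0,0,0,1,0,0,0,0,0,0,1]

```text
time: 18.4
ee_pos: [0.4723, -0.2749, 0.0529]
orientation: [3.138, -0.002, 0.18]
force: [0.2, -0.2, -3.5]
width: 0.0459
gripper_force: 34.7
```

Emit:
carry_out:
  increments: [0,0,0.05,0,0,0,1,0,0,0.05,0,0,0,1,0,0,0,0,0,0,1]

```text
time: 18.7
ee_pos: [0.4722, -0.2748, 0.0496]
orientation: [3.138, -0.002, 0.18]
force: [0.6, -0.5, -4.1]
width: 0.0461
gripper_force: 34.7
```

Emit:
carry_out:
  increments: [0,0,0.03,0,0,0,1,0,0,0.02,0,0,0,1,0,0,0,0,0,0,1]

```text
time: 19.0
ee_pos: [0.4725, -0.275, 0.0488]
orientation: [3.138, -0.003, 0.18]
force: [1.0, -0.1, 1.5]
width: 0.0462
gripper_force: 34.7
```

Emit:
carry_out:
  increments: [0,0,0,0,0,0,0.4,0,0,0,0,0,0,0.3,0,0,0,0,0,0,0.25,0,0,0,0,0,0,0.25,0,0,0,0,0,0,0.25,0,0,-0.2,0,0,0,0.25,0,0,-0.6,0,0,0,0.25,0,0,-0.8,0,0,0,0.25,0,0,-0.8,0,0,0,0.25,0,0,-0.8,0,0,0,0.25,0,0,-0.8,0,0,0,0.25,0,0,-0.8,0,0,0,0.25]

```text
time: 20.2
ee_pos: [0.4718, -0.2744, 0.1939]
orientation: [3.138, -0.003, 0.18]
force: [0.3, 0.3, -0.2]
width: 0.0697
gripper_force: 0.0
```

Run:
```python
from m import *
s=bot.read_state();print(s['time'],s['force'],s['ee_pos'],s['width'])
print([(np.round(r['extent']).tolist(),round(r['confidence'],2)) for r in (optics.grab_frame('scene'),optics.recognise('scene','full'))[1]],'pred centre/top',proj('scene',[.4725,-.275,.052]),proj('scene',[.4725,-.275,.11]),proj('scene',[.4725,-.275,.004]))
for n,uv,z in(('mug',(385,137),.09),('softener',(326,134),.13),('spray',(293,146),.15),('purple',(350,263),.1),('tube',(402,271),.065)):print(n,atz('top',uv,z).round(3))
print('fresh',atz('top',(352.1,205.1),.109).round(4))
a=now();m=(np.array([.5262,-.0806,.19]),vert([0,0,0],np.radians(-100.5))[1]);e=vert([.5262,-.0806,.075],np.radians(-100.5))
rows(a,m,8,.25);rows(m,e,6,.25)
```

```text
20.2 [ 0.31592458  0.29316107 -0.23887387] [ 0.47181753 -0.27438452  0.19391175] 0.06965513692002784
[([252.0, 140.0, 24.0, 34.0], 0.62)] pred centre/top [263.52868419 156.49507887] [261.35236142 139.50759927] [265.21488886 169.65689836]
mug [ 0.707 -0.174  0.09 ]
softener [ 0.704 -0.021  0.13 ]
spray [0.668 0.06  0.15 ]
purple [ 0.386 -0.071  0.1  ]
tube [ 0.364 -0.203  0.065]
fresh [ 0.5264 -0.0804  0.109 ]
max 0.83
[0.36,-0.76,0.02,0.01,-0.01,0.57,0.25,0.33,-0.77,0.02,0.01,-0.01,0.57,0.25,0.29,-0.79,0.02,0.01,-0.01,0.57,0.25,0.26,-0.8,0.02,0.01,-0.01,0.57,0.25,0.22,-0.81,0.02,0.01,-0.01,0.57,0.25,0.18,-0.82,0.03,0.01,-0.01,0.57,0.25,0.15,-0.83,0.03,0.01,-0.01,0.57,0.25,0.11,-0.83,0.03,0.01,-0.01,0.57,0.25]
max 0.64
[0,0,0.64,0,0,0,0.25,0,0,0.64,0,0,0,0.25,0,0,0.64,0,0,0,0.25,0,0,0.64,0,0,0,0.25,0,0,0.64,0,0,0,0.25,0,0,0.64,0,0,0,0.25]
```

Emit:
carry_out:
  increments: [0.36,-0.76,0.02,0.01,-0.01,0.57,0.25,0.33,-0.77,0.02,0.01,-0.01,0.57,0.25,0.29,-0.79,0.02,0.01,-0.01,0.57,0.25,0.26,-0.8,0.02,0.01,-0.01,0.57,0.25,0.22,-0.81,0.02,0.01,-0.01,0.57,0.25,0.18,-0.82,0.03,0.01,-0.01,0.57,0.25,0.15,-0.83,0.03,0.01,-0.01,0.57,0.25,0.11,-0.83,0.03,0.01,-0.01,0.57,0.25]

```text
time: 21.1
ee_pos: [0.5252, -0.0789, 0.1861]
orientation: [-3.139, 0.004, -0.187]
force: [1.2, -0.3, 0.7]
width: 0.07
gripper_force: 0.0
```

Emit:
carry_out:
  increments: [0,0,0.64,0,0,0,0.25,0,0,0.64,0,0,0,0.25,0,0,0.64,0,0,0,0.25,0,0,0.6,0,0,0,0.25]

```text
time: 21.5
ee_pos: [0.5246, -0.0796, 0.1096]
orientation: [-3.139, 0.005, -0.185]
force: [0.6, 0.7, 0.2]
width: 0.07
gripper_force: 0.0
```

Run:
```python
from m import *
s=bot.read_state();p=np.array(s['ee_pos']);print(s['time'],s['force'],p,s['orientation'],s['width'])
b=optics.grab_frame('scene')
g=blob(b,(50,120,60),(75,255,255),(290,170,325,205));print('green now',g[0],g[1],'before [304.96 187.7] [296 179 20 20 203]')
rows(now(),vert([.5262,-.0806,.0495],np.radians(-100.5)),6,.25)
```

```text
21.5 [0.56206498 0.65844542 0.16191001] [ 0.52461436 -0.07958842  0.10960531] [-3.13915085  0.00461051 -0.18459375] 0.06995436306339478
green now [304.98963731 188.12953368] [296 179  20  20 193] before [304.96 187.7] [296 179 20 20 203]
max 0.32
[0.02,0,0.32,-0.01,0.02,0,0.25,0.02,0,0.32,-0.01,0.02,0,0.25,0.02,0,0.32,-0.01,0.02,0,0.25,0.02,0,0.32,-0.01,0.02,0,0.25,0.02,0,0.32,-0.01,0.02,0,0.25,0.02,0,0.32,-0.01,0.02,0,0.25]
```

Emit:
carry_out:
  increments: [0.02,0,0.32,-0.01,0.02,0,0.25,0.02,0,0.32,-0.01,0.02,0,0.25,0.02,0,0.32,-0.01,0.02,0,0.25,0.02,0,0.32,-0.01,0.02,0,0.25,0.02,0,0.32,-0.01,0.02,0,0.25,0.02,0,0.33,-0.01,0.02,0,0.25,0,0,0.02,0,0,0,0.25]

```text
time: 22.25
ee_pos: [0.5279, -0.0803, 0.0508]
orientation: [3.139, -0.004, -0.185]
force: [0.1, -1.0, -0.0]
width: 0.0699
gripper_force: 0.0
```

Emit:
carry_out:
  increments: [0,0,0,0,0,0,0.6,0,0,0,0,0,0,1,0,0,0,0,0,0,1,0,0,0,0,0,0,1,0,0,0,0,0,0,1,0,0,0,0,0,0,1]
  squeeze: 30

```text
time: 22.85
ee_pos: [0.5288, -0.0805, 0.0529]
orientation: [3.139, -0.006, -0.185]
force: [-1.1, -0.5, 4.3]
width: 0.0457
gripper_force: 29.9
```

Emit:
carry_out:
  increments: [0,0,-0.1,0,0,0,1,0,0,-0.2,0,0,0,1,0,0,-0.3,0,0,0,1,0,0,-0.4,0,0,0,1,0,0,-0.6,0,0,0,1,0,0,-0.7,0,0,0,1,0,0,-0.7,0,0,0,1,0,0,-0.7,0,0,0,1,0,0,-0.7,0,0,0,1,0,0,-0.7,0,0,0,1,0,0,-0.5,0,0,0,1,0,0,0,0,0,0,1]

```text
time: 24.05
ee_pos: [0.5283, -0.0799, 0.223]
orientation: [3.139, -0.009, -0.185]
force: [0.4, 0.6, -1.9]
width: 0.0457
gripper_force: 29.9
```

Run:
```python
from m import *
s=bot.read_state();p,R=now();print(s['time'],s['force'],s['ft_torque'],p,s['orientation'],s['width'])
b=optics.grab_frame('scene');c0=proj('scene',p).astype(int)
cv2.imwrite('pics/s9.png',b[:,:,::-1]);x,y=c0
g=blob(b,(50,120,60),(75,255,255),(x-30,y-45,x+30,y+30));print('green',g[0],g[1],g[2])
r=optics.silhouettes('scene','fresh');m=[q for q in r if abs(q['extent'][0]+q['extent'][2]/2-x)<20]
for q in m[:1]:
  mm=q['mask'].astype(np.uint8);print('ext',q['extent'],q['confidence'])
  ys,xs=np.nonzero(mm);print('bottom row',ys.max(),'axis slope', [ (yy,xs[ys==yy].min(),xs[ys==yy].max()) for yy in range(ys.min(),ys.max()+1,6)])
for d in(.0444,.048):
  P=[proj('scene',p+R.apply([sx*.017,sy*.023,d-zz])) for zz in(0,.095) for sx in(-1,1) for sy in(-1,1)]
  P=np.array(P);print(d,'pred x',P[:,0].min(),P[:,0].max(),'bottom',P[:4,1].max(),'top corners',P[4:,1].min(),'captop',proj('scene',p+R.apply([0,0,d-.106])),'captip c',)
```

```text
24.05 [ 0.36868674  0.59205166 -1.86382208] [ 0.01631892  0.16235333 -0.07201378] [ 0.52829397 -0.07994181  0.2230429 ] [ 3.13924079 -0.00903442 -0.18477894] 0.045739382406458584
green [301.63636364 125.05050505] [296 120  11  11  99] ((301.0, 125.0), (10.0, 10.0), 90.0)
ext [292.5, 117.1, 24.7, 50.9] 0.9
bottom row 166 axis slope [(119, np.int64(303), np.int64(304)), (125, np.int64(292), np.int64(307)), (131, np.int64(292), np.int64(307)), (137, np.int64(292), np.int64(307)), (143, np.int64(293), np.int64(316)), (149, np.int64(293), np.int64(316)), (155, np.int64(293), np.int64(316)), (161, np.int64(297), np.int64(315))]
0.0444 pred x 289.79711333195525 316.2432473681655 bottom 166.9980376506615 top corners 116.1970192473451 captop [302.81056921 119.421909  ] captip c
0.048 pred x 289.87565981150965 316.24537567806163 bottom 168.2311343212279 top corners 117.61147132830209 captop [302.85211582 120.87189262] captip c
```

Run:
```python
from h import *
a=now();b=bayT(.16,0,.0028,-1);rv=(a[1].inv()*b[1]).as_rotvec();print(np.linalg.norm(rv),b[0])
m=(np.array([.48,-.03,.30]),a[1]*Ro.from_rotvec(.5*rv))
rows(a,m,10,1);rows(m,b,11,1);rows(b,bayT(.075,0,.0028,-1),5,1)
```

```text
1.4856811514440058 [0.46063863 0.09922929 0.27356406]
max 0.86
[-0.18,-0.13,-0.27,0.23,0.27,-0.86,1,-0.17,-0.15,-0.27,0.23,0.27,-0.86,1,-0.15,-0.17,-0.27,0.23,0.27,-0.86,1,-0.14,-0.18,-0.27,0.23,0.27,-0.86,1,-0.12,-0.2,-0.27,0.23,0.27,-0.86,1,-0.1,-0.21,-0.27,0.23,0.27,-0.86,1,-0.08,-0.22,-0.26,0.23,0.27,-0.86,1,-0.06,-0.23,-0.26,0.23,0.27,-0.86,1,-0.03,-0.24,-0.26,0.23,0.27,-0.86,1,-0.01,-0.24,-0.25,0.23,0.27,-0.86,1]
max 0.78
[0.11,-0.36,0.15,0.21,0.24,-0.78,1,0.13,-0.35,0.16,0.21,0.24,-0.78,1,0.15,-0.34,0.16,0.21,0.24,-0.78,1,0.16,-0.33,0.17,0.21,0.24,-0.78,1,0.18,-0.31,0.18,0.21,0.24,-0.78,1,0.2,-0.3,0.19,0.21,0.24,-0.78,1,0.21,-0.28,0.2,0.21,0.24,-0.78,1,0.22,-0.26,0.21,0.21,0.24,-0.78,1,0.23,-0.25,0.22,0.21,0.24,-0.78,1,0.24,-0.23,0.23,0.21,0.24,-0.78,1,0.25,-0.21,0.24,0.21,0.24,-0.78,1]
max 0.57
[0,0,0.57,0,0,0,1,0,0,0.57,0,0,0,1,0,0,0.57,0,0,0,1,0,0,0.57,0,0,0,1,0,0,0.57,0,0,0,1]
```

Emit:
carry_out:
  increments: [-0.18,-0.13,-0.27,0.23,0.27,-0.86,1,-0.17,-0.15,-0.27,0.23,0.27,-0.86,1,-0.15,-0.17,-0.27,0.23,0.27,-0.86,1,-0.14,-0.18,-0.27,0.23,0.27,-0.86,1,-0.12,-0.2,-0.27,0.23,0.27,-0.86,1,-0.1,-0.21,-0.27,0.23,0.27,-0.86,1,-0.08,-0.22,-0.26,0.23,0.27,-0.86,1,-0.06,-0.23,-0.26,0.23,0.27,-0.86,1,-0.03,-0.24,-0.26,0.23,0.27,-0.86,1,-0.01,-0.24,-0.25,0.23,0.27,-0.86,1]

```text
time: 25.15
ee_pos: [0.4793, -0.0294, 0.2992]
orientation: [-3.046, -0.263, 0.499]
force: [0.6, -1.0, -1.1]
width: 0.0459
gripper_force: 29.9
```

Emit:
carry_out:
  increments: [0.11,-0.36,0.15,0.21,0.24,-0.78,1,0.13,-0.35,0.16,0.21,0.24,-0.78,1,0.15,-0.34,0.16,0.21,0.24,-0.78,1,0.16,-0.33,0.17,0.21,0.24,-0.78,1,0.18,-0.31,0.18,0.21,0.24,-0.78,1,0.2,-0.3,0.19,0.21,0.24,-0.78,1,0.21,-0.28,0.2,0.21,0.24,-0.78,1,0.22,-0.26,0.21,0.21,0.24,-0.78,1,0.23,-0.25,0.22,0.21,0.24,-0.78,1,0.24,-0.23,0.23,0.21,0.24,-0.78,1,0.25,-0.21,0.24,0.21,0.24,-0.78,1]

```text
time: 26.25
ee_pos: [0.4597, 0.0998, 0.2714]
orientation: [3.14, -0.517, 1.228]
force: [-0.1, 0.8, -2.0]
width: 0.0457
gripper_force: 29.9
```

Run:
```python
from m import *
s=bot.read_state();p,R=now();b0=bayT(0,0,.0028,-1);print(s['time'],s['force'],s['ft_torque'],p,s['width'])
print('tool err',b0[1].inv().apply(p-b0[0]),(R.inv()*b0[1]).as_rotvec())
d=.0444;C=lambda x,y,zz:p+R.apply([x,y,d-zz])
for n in('scene','top'):
    im=save(n,n[0]+'10.png')
    r=optics.silhouettes(n,'fresh');c=proj(n,C(0,0,.06))
    r=[q for q in r if np.hypot(q['extent'][0]+q['extent'][2]/2-c[0],q['extent'][1]+q['extent'][3]/2-c[1])<30]
    print(n,'c',c.round(1),[(np.round(q['extent'],1).tolist(),round(q['confidence'],2)) for q in r])
    if r:
        ct=max(cv2.findContours(r[0]['mask'].astype(np.uint8),0,2)[0],key=cv2.contourArea)
        print(' poly',cv2.approxPolyDP(ct,2,True)[:,0].tolist())
    P={(sx,sy,z):proj(n,C(sx*.017,sy*.023,z)).round(1).tolist() for z in(0,.095) for sx in(-1,1) for sy in(-1,1)};print(' pred',P)
    x,y=c.astype(int);g=blob(im,(50,120,50),(75,255,255),(x-35,y-40,x+35,y+30));print(' green',g[0],g[1],'pred cap',proj(n,C(0,0,.101)),'pred +4mm toolx',proj(n,C(.004,0,.101)))
```

```text
26.25 [-0.09924597  0.77337373 -1.97892366] [-0.4263121   0.23042291  0.02523926] [0.45970531 0.09980904 0.27138154] 0.045666774462303106
tool err [-0.00089426 -0.00107492 -0.15799614] [-0.00022852  0.00632042  0.00397894]
scene c [391.2 133.5] [([377.2, 110.9, 33.7, 57.3], 0.64)]
 poly [[389, 112], [382, 116], [383, 132], [377, 136], [384, 165], [394, 168], [410, 158], [403, 119]]
 pred {(-1, -1, 0): [400.7, 156.9], (-1, 1, 0): [383.7, 164.5], (1, -1, 0): [411.2, 158.3], (1, 1, 0): [393.9, 166.1], (-1, -1, 0.095): [391.2, 113.1], (-1, 1, 0.095): [373.4, 120.0], (1, -1, 0.095): [401.8, 113.0], (1, 1, 0.095): [383.6, 120.1]}
 green [393.19379845 125.60465116] [384 120  20  12 129] pred cap [386.8678674  113.57483256] pred +4mm toolx [388.093419   113.55755987]
top c [272.5 227.2] [([256.9, 209.4, 32.0, 31.4], 0.91)]
 poly [[261, 213], [253, 233], [273, 238], [281, 216]]
 pred {(-1, -1, 0): [266.0, 238.2], (-1, 1, 0): [273.3, 217.7], (1, -1, 0): [251.4, 233.1], (1, 1, 0): [259.0, 212.3], (-1, -1, 0.095): [283.0, 242.9], (-1, 1, 0.095): [291.0, 219.8], (1, -1, 0.095): [266.9, 237.2], (1, 1, 0.095): [275.2, 213.7]}
 green [272.05670103 226.45360825] [263 214  18  24 194] pred cap [280.30680054 228.58242855] pred +4mm toolx [278.41879822 227.88360629]
```

Emit:
carry_out:
  increments: [0.1,0.04,0.2,0,0.08,0.05,1,0,0,0.5,0,0,0,1,0,0,0.6,0,0,0,1,0,0,0.6,0,0,0,1,0,0,0.6,0,0,0,1,0,0,0.5,0,0,0,1,0,0,0.3,0,0,0,1,0,0,0.2,0,0,0,1,0,0,0,0,0,0,1]

```text
time: 27.35
ee_pos: [0.48, 0.151, 0.1829]
orientation: [3.141, -0.523, 1.222]
force: [0.9, -0.7, -1.7]
width: 0.046
gripper_force: 29.9
```

Emit:
carry_out:
  increments: [0,0,0.12,0,0,0,1,0,0,0.12,0,0,0,1,0,0,0.12,0,0,0,1]

```text
time: 27.65
ee_pos: [0.4822, 0.1557, 0.1742]
orientation: [3.14, -0.524, 1.222]
force: [-0.4, -0.4, -2.0]
width: 0.0457
gripper_force: 29.9
```

Emit:
carry_out:
  increments: [0,0,0.12,0,0,0,1,0,0,0.12,0,0,0,1,0,0,0.12,0,0,0,1]

```text
time: 27.95
ee_pos: [0.4839, 0.161, 0.1645]
orientation: [3.141, -0.523, 1.222]
force: [0.9, 0.2, -1.7]
width: 0.0457
gripper_force: 29.9
```

Emit:
carry_out:
  increments: [0,0,0.1,0,0,0,1,0,0,0.1,0,0,0,1,0,0,0.1,0,0,0,1]

```text
time: 28.25
ee_pos: [0.4854, 0.1652, 0.1567]
orientation: [3.14, -0.523, 1.222]
force: [-0.8, -0.0, -2.4]
width: 0.0461
gripper_force: 29.9
```

Emit:
carry_out:
  increments: [0,0,0.12,0,0,0,1,0,0,0.12,0,0,0,1,0,0,0.12,0,0,0,1,0,0,0.12,0,0,0,1]

```text
time: 28.65
ee_pos: [0.488, 0.1719, 0.1442]
orientation: [3.14, -0.523, 1.222]
force: [-0.3, -0.7, -1.3]
width: 0.0456
gripper_force: 29.9
```

Run:
```python
from h import *
s=bot.read_state();p,R=now();b0=bayT(0,0,0,-1);print(s['time'],s['force'],'tool',b0[1].inv().apply(p-b0[0]),'rot',(R.inv()*b0[1]).as_rotvec())
```

```text
28.65 [-0.34504946 -0.73201685 -1.28439787] tool [ 0.00259667 -0.00185327 -0.00915496] rot [ 0.0019471   0.00016985 -0.00133751]
```

Emit:
carry_out:
  increments: [0,0,0.12,0,0,0,1,0,0,0.12,0,0,0,1,0,0,0.12,0,0,0,1,0,0,0.12,0,0,0,1,0,0,0.12,0,0,0,1,0,0,0.1,0,0,0,1,0,0,0.1,0,0,0,1]

```text
time: 29.35
ee_pos: [0.4922, 0.1831, 0.1236]
orientation: [3.14, -0.523, 1.222]
force: [1.7, -1.5, -0.8]
width: 0.0457
gripper_force: 29.9
```

Emit:
carry_out:
  increments: [0,0,0.08,0,0,0,1,0,0,0,0,0,0,1]

```text
time: 29.55
ee_pos: [0.4925, 0.1842, 0.1217]
orientation: [3.14, -0.523, 1.222]
force: [-1.2, -4.7, 2.9]
width: 0.0457
gripper_force: 29.9
```

Emit:
carry_out:
  increments: [0,0,0,0,0,0,0.4,0,0,0,0,0,0,0.25,0,0,0,0,0,0,0.25,0,0,0,0,0,0,0.25,0,0,-0.2,0,0,0,0.25,0,0,-0.5,0,0,0,0.25,0,0,-0.6,0,0,0,0.25,0,0,-0.6,0,0,0,0.25,-0.09,0,-0.5,0,0,0,1,0,0,0,0,0,0,1,0,0,0,0,0,0,1,0,0,0,0,0,0,1]

```text
time: 30.75
ee_pos: [0.479, 0.1485, 0.1818]
orientation: [3.142, -0.523, 1.222]
force: [-0.6, -0.0, -0.1]
width: 0.0421
gripper_force: 0.0
```

Emit:
carry_out:
  increments: [0,0,0,0,0,0,1,0,0,0,0,0,0,1,0,0,0,0,0,0,1,0,0,0,0,0,0,1]

```text
time: 31.15
ee_pos: [0.4792, 0.1483, 0.1825]
orientation: [3.141, -0.523, 1.222]
force: [0.4, 0.4, -0.4]
width: 0.0104
gripper_force: 0.0
```

Run:
```python
from m import *
s=bot.read_state();p,R=now();b0=bayT(0,0,0,-1);print(s['time'],s['force'],s['width'],'tool',b0[1].inv().apply(p-b0[0]),'rot',(R.inv()*b0[1]).as_rotvec())
c=bayT(.038,0,0,-1)[0]
for n in('scene','top'):
    im=save(n,n[0]+'11.png');x,y=proj(n,c).astype(int)
    r=optics.silhouettes(n,'fresh');r=[q for q in r if np.hypot(q['extent'][0]+q['extent'][2]/2-x,q['extent'][1]+q['extent'][3]/2-y)<30]
    print(n,[(np.round(q['extent'],1).tolist(),round(q['confidence'],2)) for q in r])
    g=blob(im,(50,120,50),(75,255,255),(x-25,y-25,x+25,y+25));print(' green',g[0],g[1],'pred cap',proj(n,c))
```

```text
31.15 [ 0.39199759  0.38052053 -0.39333674] 0.010385066930552026 tool [-7.26815436e-05 -2.05474493e-03 -5.48942399e-02] rot [ 0.00162889  0.00019734 -0.00126066]
scene [([393.9, 192.0, 27.1, 30.0], 0.81)]
 green [406.06040268 206.30872483] [394 200  25  13 149] pred cap [403.81628014 195.66077219]
top [([236.2, 209.5, 20.0, 24.2], 0.74)]
 green [247.94285714 221.64571429] [239 211  18  20 175] pred cap [251.63760466 221.48812615]
```

Emit:
carry_out:
  increments: [0,0,0.3,0,0,0,1,0,0,0.3,0,0,0,1,0,0,0.3,0,0,0,1,0,0,0.12,0,0,0,1,0,0,0.12,0,0,0,1,0,0,0.12,0,0,0,1,0,0,0.12,0,0,0,1,0,0,0.1,0,0,0,1]
  squeeze: 30

```text
time: 32.15
ee_pos: [0.4874, 0.1692, 0.145]
orientation: [3.139, -0.524, 1.223]
force: [-1.1, -3.0, 7.8]
width: 0.0003
gripper_force: 4.1
```

Emit:
carry_out:
  increments: [0,0,0.1,0,0,0,1,0,0,0.1,0,0,0,1,0,0,0.1,0,0,0,1,0,0,0.1,0,0,0,1]

```text
time: 32.55
ee_pos: [0.4896, 0.1748, 0.135]
orientation: [3.138, -0.525, 1.223]
force: [-1.4, -3.5, 9.6]
width: 0.0006
gripper_force: 5.0
```

Emit:
carry_out:
  increments: [0,0,0.1,0,0,0,1,0,0,0.1,0,0,0,1,0,0,0.1,0,0,0,1,0,0,0.1,0,0,0,1]

```text
time: 32.95
ee_pos: [0.4919, 0.1805, 0.1251]
orientation: [3.138, -0.525, 1.223]
force: [-1.6, -2.2, 12.0]
width: 0.0007
gripper_force: 6.0
```

Emit:
carry_out:
  increments: [0,0,0.1,0,0,0,1,0,0,0.1,0,0,0,1,0,0,0.08,0,0,0,1,0,0,0,0,0,0,1]

```text
time: 33.35
ee_pos: [0.4935, 0.1845, 0.118]
orientation: [3.137, -0.525, 1.223]
force: [0.3, -0.7, 10.7]
width: 0.0004
gripper_force: 4.6
```

Emit:
carry_out:
  increments: [0,0,0.08,0,0,0,1,0,0,0.08,0,0,0,1,0,0,0,0,0,0,1]

```text
time: 33.65
ee_pos: [0.4944, 0.1869, 0.1138]
orientation: [3.137, -0.526, 1.223]
force: [0.6, 0.8, 9.9]
width: 0.0005
gripper_force: 4.1
```

Emit:
carry_out:
  increments: [0,0,0.04,0,0,0,1,0,0,0,0,0,0,1]

```text
time: 33.85
ee_pos: [0.4946, 0.1874, 0.1129]
orientation: [3.137, -0.526, 1.223]
force: [0.1, -0.6, 12.1]
width: 0.0004
gripper_force: 5.3
```

Pressed about 9.9 mm. I let go slowly and back off.

Emit:
carry_out:
  increments: [0,0,-0.12,0,0,0,1,0,0,-0.12,0,0,0,1,0,0,-0.12,0,0,0,1,0,0,-0.12,0,0,0,1,0,0,-0.12,0,0,0,1,0,0,-0.12,0,0,0,1,0,0,-0.15,0,0,0,1,0,0,-0.15,0,0,0,1,0,0,-0.15,0,0,0,1,0,0,-0.15,0,0,0,1,0,0,-0.15,0,0,0,1,0,0,-0.15,0,0,0,1]

```text
time: 35.05
ee_pos: [0.485, 0.1641, 0.1533]
orientation: [3.14, -0.523, 1.222]
force: [0.6, -0.4, -0.4]
width: 0.0005
gripper_force: 0.0
```

Emit:
carry_out:
  increments: [0,0,-0.6,0,0,0,1,0,0,-0.8,0,0,0,1,0,0,-0.8,0,0,0,1,0,0,-0.8,0,0,0,1,0,0,-0.8,0,0,0,1,0,0,0,0,0,0,0.5]

```text
time: 35.65
ee_pos: [0.466, 0.1098, 0.2548]
orientation: [3.136, -0.524, 1.223]
force: [0.1, 0.3, -0.7]
width: 0.0048
gripper_force: 0.0
```

Run:
```python
from m import *
s=bot.read_state();print(s['time'],s['force'],s['ee_pos'])
for n in('scene','top'):
    im=save(n,n[0]+'12.png')
    for h in(.006,.038):print(n,h,'pred cap',proj(n,bayT(h,0,0,-1)[0]))
    x,y=proj(n,bayT(.015,0,0,-1)[0]).astype(int)
    g=blob(im,(50,120,50),(75,255,255),(x-20,y-25,x+20,y+25));print(' green',g[0],g[1])
    for th in('fresh','full'):
        r=optics.recognise(n,th);print(' ',th,[(np.round(q['extent'],1).tolist(),round(q['confidence'],2)) for q in r])
```

```text
35.65 [ 0.12510302  0.33357826 -0.69356783] [0.46601373 0.10977778 0.25475702]
scene 0.006 pred cap [406.88222085 209.30522246]
scene 0.038 pred cap [403.81628014 195.66077219]
 green [407.44954128 210.41284404] [400 205  16  11 109]
  fresh [([331.9, 155.0, 21.2, 36.8], 0.93), ([396.1, 203.0, 23.8, 15.8], 0.64)]
  full [([251.6, 139.6, 23.1, 33.5], 0.95)]
top 0.006 pred cap [247.4923867  220.77154262]
top 0.038 pred cap [251.63760466 221.48812615]
 green [245.37198068 221.15942029] [236 211  19  19 207]
  fresh [([238.9, 205.6, 16.7, 27.2], 0.78)]
  full [([421.7, 217.4, 24.3, 19.2], 0.6)]
```

The green cap now sits exactly where the latched orange one did (scene (407,210)). The full cassette stands in the tray and the arm is clear, so I hand in.

```bash
python3 -c "
from workcell import bot
print(bot.sign_off())"
```

```text
the job is handed in; nothing more can be done
None
```

I've handed the job in at 35.7 s: the fresh cassette is latched home in the bay, the full one is standing upright in the blue tray, and the gripper is clear of everything.

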